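Take down the ball post: ball into the pot, post rocked free

ROBOT

A 6-joint arm with a two-finger parallel gripper is mounted at the origin on a cart in front of the work surface, level with it; the furniture and walls round the work are solid. World frame = base frame: x ahead of the robot, y to its left, z up, the work surface at z = 0. Lengths are in m, angles in rad, forces in N, time in s.
With the tool pointing down it reaches from about 0.375 to 0.925 m from the base axis. Payload 5.7 kg.
Tool frame: the origin (TCP) lies midway between the tips of the shut fingers; the grasp point (between the pads) lies 19 mm behind it; z points along the fingers, y is the direction in which the jaws open and shut (so a half turn about z gives the same grasp; the last joint's range is limited). The gripper opens to 85 mm and grips with 20 to 120 N. Pads are 22 mm wide; open, the fingers measure 114 mm over their backs; the gripper's body (76 mm by 85 mm) begins 54 mm behind the grasp point. The pads swing forward as they close: fully open they stand 13 mm farther back than shut.
Start: joints at [-1.401, 0.359, 1.51, -0, 1.272, -0.115], TCP at [0.169, -0.576, 0.231] pointing down, gripper open.
Joint ranges: [-2.97, 2.97], [-1.01, 2.36], [0.21, 2.38], [-0.96, 4.11], [0.2, 2.71], [-2.98, 2.98]. Speed limits (rad/s): [2.39, 2.39, 3.14, 3.14, 3.14, 3.14].

INTERFACE

Orientations are given as a 3x3 rotation matrix whose columns are the frame's x, y, z axes.
In Python, from rig import read_state, viewer, order gives the robot as it stands.
- The arm moves only by the shell command python3 -m jog 'ROWS' [OPENING]. ROWS is JSON, a list of rows, each a list of 2 entries, a list of its own where there are three numbers: the shift along the tool's x, y, z in m, then the turn about the tool's z in rad. A call has 1 to 20 rows; each row shifts and turns the pose as measured when the row begins, along the tool's axes as they then stand; what a row does not reach is not made up. A row lasts 1/8 s, in which the tool goes at most 62.5 mm and 10.7 degrees, less where a joint would pass 70% of its speed; a pose out of reach is approached as far as the arm can. A call is refused whole if a number of a shift passes 0.0625 or a number of a turn 0.188, either way. A call with a gripper value outside its range is refused whole. OPENING is the opening, from -1 (shut) to 1 (fully open), set as the call begins (- or left out, the last holds). The fingers move at their own pace and stop on an object; the grip force is fixed at half the most. Time passes only in rows, so rows that do not move let the fingers close. It gives the time, the measured TCP pose, the force and the opening at its end, in the units of the state.
- read_state(): the state, without advancing time (a new reading comes with each control period).
- viewer.capture(name): name is "scene" or "side" or "wrist"; returns a dict with "color" (384x512x3 uint8, red, green, blue), "fx", "fy", "cx", "cy" (pixels), "k1" (the pictures are not rectified: a ray, as slopes to the right and down, at radius r is drawn at 1 + k1 r^2 times it, then the intrinsics apply), "R" (3x3) and "t" (3): a world point X has camera coordinates R X + t; the wrist camera has in their place "mount" (4x4, takes a point from camera to tool coordinates, whose origin is the TCP and whose axes are the flange's). Camera axes: x right, y down, z forward; pixel columns grow to the right and rows downward; lengths in m; the calibration is good to about 2 mm. A picture is of the moment at which its call begins: read the wrist's pose just before it. There is no depth.
- order.close_job(): hands the job in, once; it reports no verdict.
Trained networks look in the newest picture that a camera, given by its name, has taken for a name from the list of things; names that differ only in an ending like _2 or _b are one class to them, and where a whole thing is asked for, a point or a joint stands for the part that bears it (a point fixed in the world has none). Each returns a list of dicts, best first, with "conf" (0 to 1); they miss things now and then, are a little off and sometimes report something else, mostly with a low value. They report only what shows in the picture. A call takes as long as a camera call. They do not tell look-alikes from the thing itself.
- viewer.look_for(camera, name): "uv" ([column, row] in pixels, amid what is visible of it).
- viewer.spot_point(camera, name): "uv" ([column, row] in pixels: a listed point, or the origin of a listed thing).
The state is a dict: "clock": time; "q": joint angles; "joint_velocities": joint speeds; "tau": joint torques, N m; "tcp_pos": TCP position; "eef_rot": TCP orientation; "force": force on the tool from outside, world axes, zero at the start; "ft_torque": the same for the moment, N m; "grip_width": finger opening in m.
Only numpy, scipy, OpenCV 4.12 (cv2) and the standard library are available. Lean on these libraries where they do the work, as an engineer would, in place of code of your own. Each camera call takes 0.05 s, during which the arm holds its last target.

TASK

Lift the steel ball off its seat on top of the post and lower it gently right down to the bottom of the deep grey pot, without letting it drop. Then grip the post and rock it side to side, towards one jaw and then the other, until it has pushed both stiff jaws back and comes free of the clamp base; do not push at the jaws or the base with the fingers. Draw it up and finish holding it, still in the grip, upright and still, a few centimetres clear straight above the base; leave everything else where it is.

Things in the scene. Friction and masses are not known exactly. Their poses are not given: they have to be found in the camera images.
- ball_center (a point): centre of the plain steel ball, 40 mm diameter, 0.15 kg, which at the start lies in the round seat (21 mm hole) on top of the post, its centre 17 mm above the post's top face
- ball: the same ball (its origin is not at a useful height: use ball_center)
- pot_in (a point): centre of the inner floor of the grey pot, which is fixed (round, open at the top); z points up. Inside it is about 148 mm wide; opened wide, fingers may touch its wall: open them only to about 60 mm there
- pot_rim (a point): centre of the pot's mouth, level with its rim, 58 mm above the worktop (about 53 mm above the inner floor)
- pot: the same pot, origin under its centre
- clamp_base: the fixed clamp base, aluminium plate 90 x 130 x 12 mm lying flat, origin under its centre. The post stands in a shallow pocket in the middle, on the plate's top (12 mm above the origin). Two jaws stand on the +y and -y sides of the post (they slide along the base's y axis) and reach 69 mm above the origin; two fixed guides on the +x and -x sides reach 52 mm. The post can tilt only towards +y or -y, pivoting on its foot, that is about the base's x axis
- post_grip (a point): centre of the post's square head, the place to grip: a steel block 34 x 34 mm, from 66 to 112 mm above the post's foot (this point is 91 mm above it); at the start the post's axes are parallel to the base's to within a few degrees and this point is 103 mm above the base's origin
- post_foot (a point): centre of the underside of the post's foot, the pivot when it is rocked; at the start 12 mm above the base's origin. z points up along the post
- post: the steel post, 112 mm tall, 0.35 kg, origin at the centre of its underside, z up along it. From below: a small foot, a shank 34 mm wide in y with shoulders at 45 mm, a dark waist 24 mm wide, and the square head from 66 mm up
- jaw_a (a joint): the jaw on the base's +y side: 0 = closed, grows to 0.010 as it is pushed outwards (m). It slides stiffly (about 10 N) and stays where it is left. Its lip hooks over the post's shoulder, so that pulling straight up is blocked; the lip is clear of the shoulder from about 0.0045 on. Leaning the post about 0.16 rad towards +y pushes it that far
- jaw_b (a joint): the jaw on the base's -y side, likewise: leaning the post towards -y pushes it outwards, 0 to 0.010
- twin_sleeve: twin white sleeve, 74x92x36 mm, a bystander on the worktop: leave alone; origin under its centre
- gland: grey cable gland standing on its thread, 26x30x45 mm, a bystander on the worktop: leave alone; origin under its centre
- battery_block: small black battery block with an orange band, 26x52x17 mm, a bystander on the worktop: leave alone; origin under its centre
Not all that is in view belongs to the job. There is more than one size of the post; the one meant has the size given above.

How it is judged:
On the way, in this order (a step that is already met when the one before it is completed fails the run):
1. the ball lies at the bottom of the pot, let go (horizontal distance between ball_center and pot_in below 0.05 m and z of ball_center in the frame of pot_in below 0.027 m and contact force between the fingers and ball below 0.2 N), for 0.2 s.
2. both jaws have been pushed clear of the post's shoulders (each at least 3 mm) (value of joint each of jaw_a, jaw_b above 0.003 m), for 0.1 s.
At the end, for the whole second after the job is handed in: ball released on the pot floor; post held by the fingers alone, its foot 3 to 91 mm above the jaws' tops and within 40 mm sideways of the base's centre, within 0.2 rad of upright, slower than 30 mm/s, touching neither base nor jaws, both jaws still pushed back 3 mm or more (all of step 1 and all of step 2 and z of post_foot in the frame of clamp_base between 0.072 and 0.16 m and horizontal distance between post_foot and clamp_base below 0.04 m and angle between post_grip's own z axis and vertical below 0.2 rad and contact force between the fingers and post above 2 N and contact force between post and clamp_base below 0.3 N and linear speed of post below 0.03 m/s); the arm keeps its last pose, push and grip.
It fails at once if the ball is dropped: loose, it moves faster than 0.4 m/s (a fall of about 8 mm) (contact force between the fingers and ball below 0.2 N and linear speed of ball above 0.4 m/s).
It fails at once if the ball is pressed on the pot with more than 25 N (contact force between ball and pot above 25 N).
It fails at once if the fingers push at the base or its jaws with more than 6 N (contact force between the fingers and clamp_base above 6 N).
It fails at once if a bystander (sleeve, gland, battery block) is moved more than 20 mm (distance of any of twin_sleeve, gland, battery_block from where it was at the start of the episode above 0.02 m).
It also fails if it takes over 51 s, if anything falls off the work surface, if the arm or the gripper's body presses on something with over 40 N, if the wrist force passes 120 N, or if a joint passes its speed limit or range.

## Working session

There is one attempt and no reset: what is moved stays moved. The work goes in short steps, Python scripts to look and compute and a shell command to move; the robot and the scene stay as the last step left them, time stands still between calls to the robot, and variables do not carry over. Pictures are saved under pics/ and viewed, and the job is handed in when it is done.

```bash
ls; mkdir -p pics; python3 - <<'E'
from rig import read_state, viewer
import cv2
s=read_state(); print(s['clock'],s['tcp_pos'],s['eef_rot'],s['grip_width'],s['force'])
for n in ("scene","side","wrist"):
    c=viewer.capture(n); cv2.imwrite(f"pics/{n}0.png",c["color"][:,:,::-1])
    print(n,{k:v for k,v in c.items() if k!='color'})
    if 1:
        for o in ("ball_center","pot_rim","pot_in","clamp_base","post_grip","post_foot","twin_sleeve","gland","battery_block"):
            print(o,[(d['uv'],round(d['conf'],2)) for d in viewer.spot_point(n,o)][:4])
E
```

```text
pics
0.0 [ 0.16844106 -0.57514135  0.23042233] [[ 9.59720137e-01  2.80957547e-01 -3.39330403e-04]
 [ 2.80957679e-01 -9.59718314e-01  1.88173141e-03]
 [ 2.03025038e-04 -1.90127301e-03 -9.99998172e-01]] 0.08546440906535217 [ 0.91586375 -0.39726024 -0.48977619]
scene {'fx': 496.0725564948776, 'fy': 496.0725564948776, 'cx': 258.0307030757828, 'cy': 187.0230873137161, 'k1': -0.15141795272154918, 'R': array([[ 0.72925457, -0.68411824, -0.01303908],
       [-0.36287533, -0.37052074, -0.85500636],
       [ 0.58009419,  0.62824885, -0.51845358]]), 't': array([-0.45345946,  0.25737658,  1.08041618])}
ball_center []
pot_rim [([200.2, 188.8], 0.64)]
pot_in [([202.3, 205.0], 0.59)]
clamp_base []
post_grip [([270.4, 278.3], 0.5)]
post_foot []
twin_sleeve []
gland [([343.6, 228.9], 0.49)]
battery_block [([246.4, 175.7], 0.58)]
side {'fx': 495.2138174725872, 'fy': 495.2138174725872, 'cx': 246.59720921059517, 'cy': 183.28384253806496, 'k1': -0.14279812342873466, 'R': array([[ 0.99914803, -0.04057489, -0.00754257],
       [-0.02785403, -0.52813141, -0.8487057 ],
       [ 0.03045268,  0.84819272, -0.52
[... 429 characters left out ...]
gland [([325.4, 268.2], 0.62)]
battery_block [([294.5, 174.3], 0.46), ([322.7, 200.8], 0.41)]
wrist {'fx': 269.70629687073824, 'fy': 269.70629687073824, 'cx': 255.04802271246717, 'cy': 194.03598419000227, 'k1': -0.03210417396890639, 'mount': array([[ 2.00518137e-03, -9.61376346e-01, -2.75229905e-01,
         6.98812343e-02],
       [ 9.99997853e-01,  1.78362509e-03,  1.05527081e-03,
         1.63813587e-04],
       [-5.23605427e-04, -2.75231430e-01,  9.61377858e-01,
        -1.42551338e-01],
       [ 0.00000000e+00,  0.00000000e+00,  0.00000000e+00,
         1.00000000e+00]])}
ball_center []
pot_rim []
pot_in []
clamp_base []
post_grip []
post_foot []
twin_sleeve []
gland []
battery_block []
```

View pics/scene0.png

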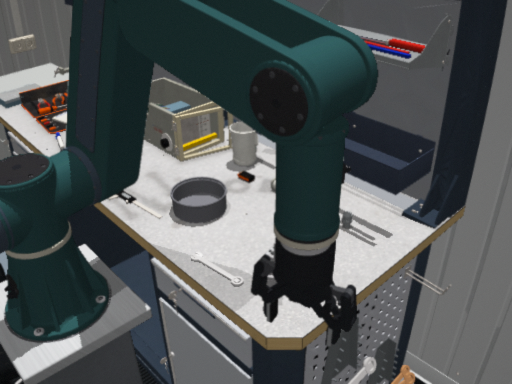

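View pics/side0.png

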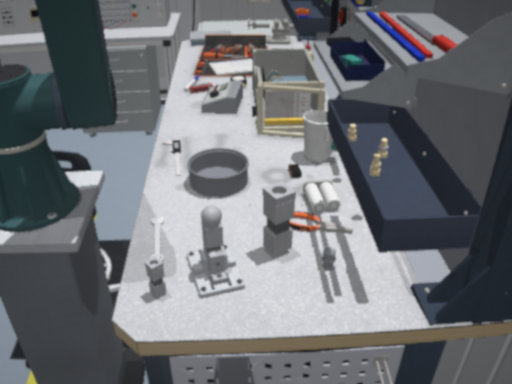

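View pics/wrist0.png

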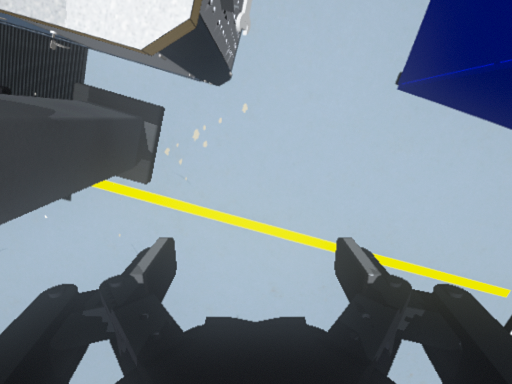

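The side view shows the ball at (212,214) on the post in the base at (216,273). A larger post stands at (278,215) and a smaller one at (155,272), both look-alikes. The pot is at (219,172).

```bash
cat > h.py <<'E'
import numpy as np, cv2
from rig import read_state, viewer
def K(c): return np.array([[c['fx'],0,c['cx']],[0,c['fy'],c['cy']],[0,0,1.]]), np.array([c['k1'],0,0,0,0.])
def pose(c,s=None):
    "camera->world R,o"
    if 'mount' in c:
        T=np.eye(4);T[:3,:3]=s['eef_rot'];T[:3,3]=s['tcp_pos'];M=T@np.array(c['mount']);return M[:3,:3],M[:3,3]
    return c['R'].T,-c['R'].T@c['t']
def ray(c,uv,s=None):
    k,d=K(c); p=cv2.undistortPoints(np.array([[uv]],float),k,d)[0,0]
    R,o=pose(c,s); return o,R@np.array([p[0],p[1],1.])
def atz(c,uv,z,s=None):
    o,d=ray(c,uv,s); return o+d*(z-o[2])/d[2]
def proj(c,X,s=None):
    R,o=pose(c,s);k,d=K(c);X=np.atleast_2d(X)
    return cv2.projectPoints(np.ascontiguousarray((X-o)@R),np.zeros(3),np.zeros(3),k,d)[0][:,0]
def snap(n,f):
    s=read_state(); c=viewer.capture(n); cv2.imwrite(f"pics/{f}.png",c['color'][:,:,::-1]); return s,c
def cross(l):
    A=0;b=0
    for o,d in l:
        d=d/np.linalg.norm(d);P=np.eye(3)-np.outer(d,d);A=A+P;b=b+P@o
    return np.linalg.solve(A,b)
E
python3 - <<'E'
from h import *
s,c=snap("side","side1")
for n,z in (("ball_center",.141),("pot_rim",.058),("pot_in",.005),("clamp_base",0),("post_grip",.103),("gland",0),("twin_sleeve",0),("battery_block",0)):
    for d in viewer.spot_point("side",n): print(n,np.round(d['conf'],2),np.round(d['uv'],1),np.round(atz(c,d['uv'],z),4))
im=cv2.resize(c['color'][190:310,140:340,::-1],None,fx=4,fy=4,interpolation=cv2.INTER_CUBIC); cv2.imwrite("pics/crop1.png",im)
E
```

```text
ball_center 0.62 [212.1 215.2] [ 0.4651 -0.2682  0.141 ]
pot_rim 0.96 [217.4 160.1] [0.4684 0.0915 0.058 ]
pot_in 0.77 [219.7 175.5] [0.4724 0.1024 0.005 ]
clamp_base 0.7 [218.  272.7] [ 0.4706 -0.2718  0.    ]
post_grip 0.95 [215.3 231.8] [ 0.4695 -0.2698  0.103 ]
post_grip 0.84 [155.5 268.9] [ 0.3662 -0.3715  0.103 ]
post_grip 0.84 [279.3 202. ] [ 0.6014 -0.1748  0.103 ]
gland 0.75 [327.7 268.5] [ 0.6949 -0.2709  0.    ]
gland 0.71 [324.  199.1] [ 0.731  -0.0166  0.    ]
twin_sleeve 0.56 [324.1 199.1] [ 0.7312 -0.0166  0.    ]
battery_block 0.62 [297.3 174.9] [0.6795 0.1028 0.    ]
```

View pics/crop1.png

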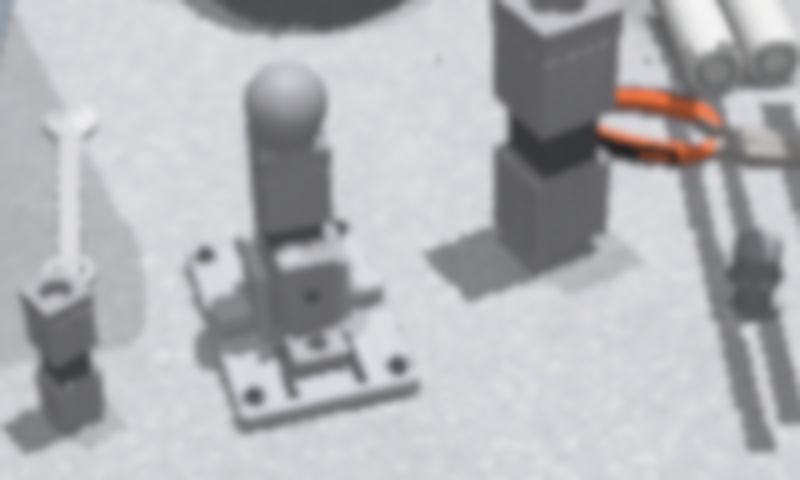

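```bash
python3 -m jog '[[[0.03,0,-0.02],-0.183],[[0.03,0,-0.02],-0.183],[[0.03,0,-0.02],-0.183],[[0.03,0,-0.02],-0.183],[[0.03,0,-0.01],-0.183],[[0.03,0,0],-0.183],[[0.03,0,0],-0.183],[[0.03,0,0],-0.183]]' 1; python3 - <<'E'
from h import *
s=read_state();print(s['q'],s['tcp_pos'])
R=s['eef_rot'];print(np.degrees(np.arctan2(R[1,0],R[0,0])), R.T@(np.array([.466,-.30,.30])-s['tcp_pos']))
E
```

```text
clock: 2.95
tcp_pos: [0.3013, -0.3964, 0.3241]
eef_rot: [[-0.212, 0.977, 0.002], [0.977, 0.212, -0.001], [-0.001, 0.001, -1.0]]
force: [-0.3, 0.1, 0.3]
grip_width: 0.0852
[-1.06042591e+00  1.31941989e-01  1.58833101e+00  1.00658388e-03
  1.41958783e+00 -1.27374213e+00] [ 0.30132166 -0.39642015  0.32406836]
102.21342433249733 [0.05943227 0.18131394 0.02425178]
```

```bash
python3 -m jog '[[[0.015,0.045,0.006],0],[[0.015,0.045,0.006],0],[[0.015,0.045,0.006],0],[[0.015,0.045,0.006],0],[[0,0,0],0],[[0,0,0],0]]' 1; python3 - <<'E'
from h import *
s,c=snap("wrist","w1")
for n,z in (("ball_center",.141),("pot_rim",.058),("clamp_base",0),("post_grip",.103),("post_foot",.012)):
    for d in viewer.spot_point("wrist",n): print(n,np.round(d['conf'],2),np.round(d['uv'],1),np.round(atz(c,d['uv'],z,s),4))
E
```

```text
clock: 3.7
tcp_pos: [0.4684, -0.2948, 0.3007]
eef_rot: [[-0.215, 0.977, 0.003], [0.977, 0.215, -0.004], [-0.004, 0.002, -1.0]]
force: [0.4, 0.3, -0.5]
grip_width: 0.0855
ball_center 0.88 [257.4 160.8] [ 0.4668 -0.2733  0.141 ]
ball_center 0.37 [457.2  25.9] [ 0.6346 -0.0938  0.141 ]
pot_rim 0.3 [254.8 146.4] [ 0.4625 -0.267   0.058 ]
clamp_base 0.81 [254.1 147. ] [ 0.463  -0.2744  0.    ]
post_grip 0.8 [377.9 126. ] [ 0.6042 -0.2045  0.103 ]
post_grip 0.69 [173.4 173.8] [ 0.3666 -0.319   0.103 ]
post_grip 0.41 [254.5 154.3] [ 0.4632 -0.272   0.103 ]
post_foot 0.94 [183.2 166.5] [ 0.3574 -0.3284  0.012 ]
post_foot 0.68 [254.7 146.6] [ 0.4636 -0.2722  0.012 ]
post_foot 0.56 [341.6 124.4] [ 0.5881 -0.2092  0.012 ]
```

View pics/w1.png

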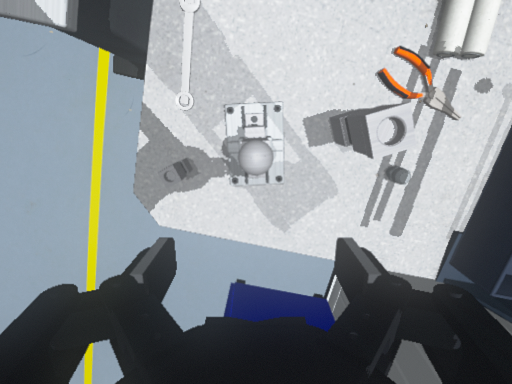

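The wrist view shows the ball at (256,157) on the post with the base around it. The large look-alike is to the right at (385,130) and the small one to the left at (178,172). I'll measure the base's corners for its yaw.

```bash
python3 - <<'E'
import cv2
i=cv2.imread("pics/w1.png")[85:205,205:305]; cv2.imwrite("pics/w1c.png",cv2.resize(i,None,fx=5,fy=5,interpolation=cv2.INTER_CUBIC))
E
```

```text
(no output)
```

View pics/w1c.png

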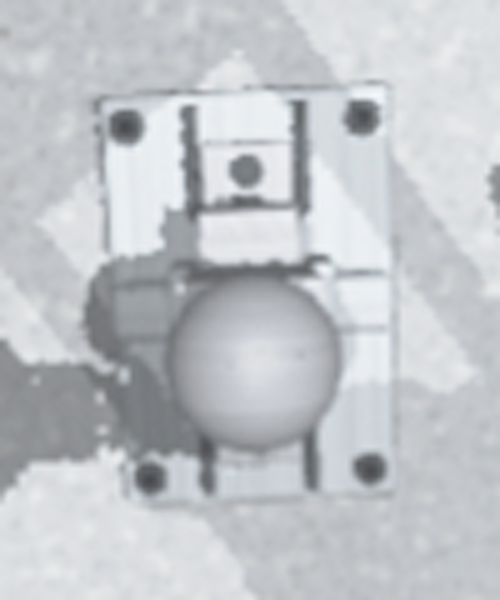

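```bash
python3 - <<'E'
from h import *
s=read_state();c=viewer.capture("wrist")
P=[atz(c,(205+u/5-.4,85+v/5-.4),.012,s) for u,v in((126,126),(361,118),(151,478),(369,468))]
P=np.array(P);print(P.round(4));m=P.mean(0);print(m)
x=P[1]+P[3]-P[0]-P[2];y=P[0]+P[1]-P[2]-P[3]
print(np.linalg.norm(x)/2,np.linalg.norm(y)/2,np.degrees(np.arctan2(x[1],x[0])),np.degrees(np.arctan2(y[1],y[0]))-90)
print(atz(c,(205+254/5-.4,85+362/5-.4),.141,s))
s2,c2=snap("side","side2")
o=[ray(c,(205+254/5-.4,85+362/5-.4),s)]
for d in viewer.spot_point("side","ball_center"): print(d); o.append(ray(c2,d['uv'])); break
print(cross(o))
print([ (d['uv'],d['conf'],atz(c2,d['uv'],0)) for d in viewer.spot_point("side","clamp_base")])
E
```

```text
[[ 0.4143 -0.2264  0.012 ]
 [ 0.484  -0.2087  0.012 ]
 [ 0.4433 -0.3333  0.012 ]
 [ 0.5124 -0.3148  0.012 ]]
[ 0.46350772 -0.27079857  0.012     ]
0.07174774850237593 0.11030025206176385 14.65822639911029 15.102391003897594
[ 0.46356172 -0.27029086  0.141     ]
{'uv': [214.9, 215.8], 'conf': 0.71}
[ 0.46695879 -0.27014738  0.14062105]
[([215.4, 272.9], 0.71, array([ 0.46529504, -0.27213719,  0.        ]))]
```

View pics/side2.png

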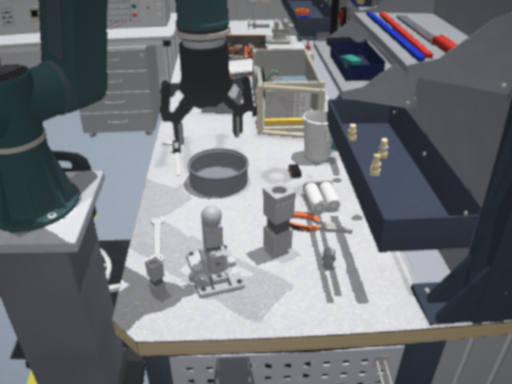

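```bash
python3 -m jog '[[[0.025,0.0005,0.03],-0.044],[[0,0,0.04],0],[[0,0,0.03],0],[[0,0,0.0],0],[[0,0,0.0],0]]' 1; python3 - <<'E'
from h import *
s=read_state();R=s['eef_rot'];print(np.degrees(np.arctan2(R[1,0],R[0,0])), R.T@(np.array([.4637,-.2705,.125])-s['tcp_pos']))
s,c=snap("wrist","w2")
E
```

```text
clock: 4.82
tcp_pos: [0.4652, -0.272, 0.2008]
eef_rot: [[-0.257, 0.966, 0.007], [0.966, 0.257, -0.007], [-0.008, 0.005, -1.0]]
force: [-0.6, 0.4, -0.1]
grip_width: 0.0855
104.86777560422766 [ 0.0024549  -0.00148408  0.07572921]
```

View pics/w2.png

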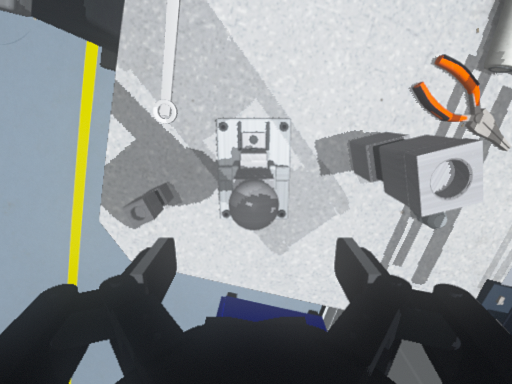

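The yaw is aligned with the base. The ball is at (254,204), centred between the pads at x≈255.

```bash
python3 - <<'E'
from h import *
s=read_state();c=viewer.capture("wrist")
print(atz(c,(254,204.5),.141,s))
print([(d['uv'],d['conf'],atz(c,d['uv'],.141,s)) for d in viewer.spot_point("wrist","ball_center")])
E
python3 -m jog '[[[0.0025,-0.001,0.025],0],[[0,0,0.025],0],[[0,0,0.017],0],[[0,0,0.008],0],[[0,0,0],0]]' 1
```

```text
[ 0.46418145 -0.2695963   0.141     ]
[([253.8, 203.5], 0.93, array([ 0.46381491, -0.26883314,  0.141     ])), ([420.2, 208.9], 0.54, array([ 0.5946414 , -0.23891676,  0.141     ]))]
clock: 5.6
tcp_pos: [0.4687, -0.2739, 0.13]
eef_rot: [[-0.256, 0.966, 0.018], [0.966, 0.257, -0.014], [-0.019, 0.013, -1.0]]
force: [-0.3, -0.5, 0.3]
grip_width: 0.0855
```

```bash
python3 -m jog '[[[0.0047,-0.0039,0.004],0],[[0,0,0],0],[[0,0,0],0]]' 1; python3 -c "
from h import *
s=read_state();print(s['tcp_pos'],s['joint_velocities']);snap('wrist','w3')"
```

```text
clock: 5.98
tcp_pos: [0.4644, -0.271, 0.1275]
eef_rot: [[-0.256, 0.966, 0.02], [0.966, 0.257, -0.016], [-0.021, 0.015, -1.0]]
force: [1.0, 0.5, 0.0]
grip_width: 0.0852
[ 0.46443281 -0.27095864  0.12749515] [-0.00081744 -0.00544374  0.00619422 -0.00087004  0.00551878 -0.00166334]
```

View pics/w3.png

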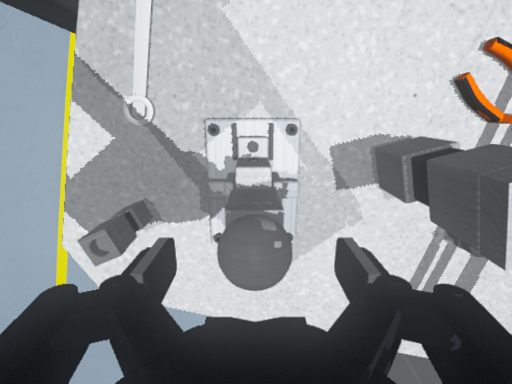

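The ball at (255,250) sits between the pads, so I'm closing.

```bash
python3 -m jog '[[[0,0,0],0],[[0,0,0],0],[[0,0,0],0],[[0,0,0],0],[[0,0,0],0]]' -1; python3 -m jog '[[[0,0,-0.006],0],[[0,0,-0.01],0],[[0,0,-0.015],0],[[0,0,0],0],[[0,0,0],0]]';python3 -c "
from h import *
snap('wrist','w4');snap('side','s4')"
```

```text
clock: 6.65
tcp_pos: [0.4649, -0.2714, 0.1282]
eef_rot: [[-0.256, 0.966, 0.021], [0.966, 0.257, -0.017], [-0.022, 0.016, -1.0]]
force: [-0.1, -0.7, 2.0]
grip_width: 0.037
clock: 7.28
tcp_pos: [0.464, -0.2706, 0.1614]
eef_rot: [[-0.256, 0.966, 0.021], [0.966, 0.257, -0.017], [-0.022, 0.016, -1.0]]
force: [-0.2, -0.8, -1.2]
grip_width: 0.0375
```

View pics/w4.png

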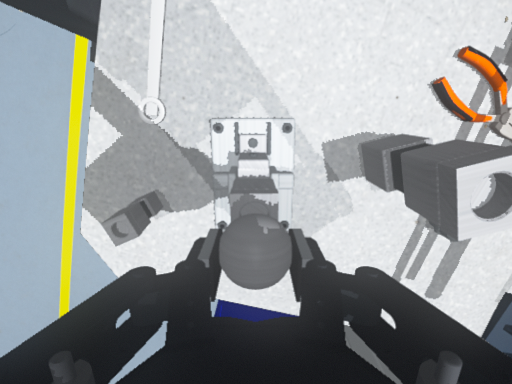

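View pics/s4.png

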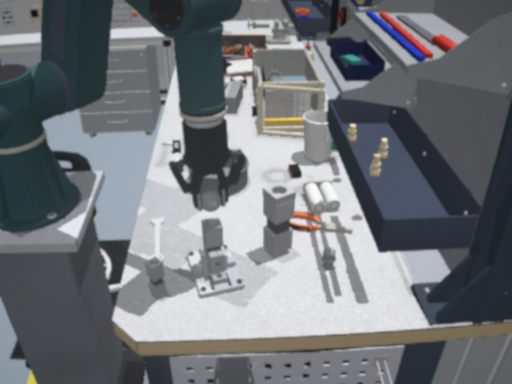

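The ball is held and clear: the wrist shows it between the pads, and the side view shows the post top bare at (212,222). Next, towards the pot.

```bash
python3 -m jog '[[[0.02,0.005,-0.003],0],[[0.035,0.01,-0.003],0],[[0.04,0.0113,-0.003],0],[[0.04,0.0113,0],0],[[0.04,0.0113,0],0],[[0.04,0.0113,0],0],[[0.03,0.008,0],0],[[0.02,0.006,0],0],[[0,0,0],0],[[0,0,0],0]]'; python3 - <<'E'
from h import *
s,c=snap("wrist","w5")
for n,z in (("pot_rim",.058),("pot_in",.005)):
    for d in viewer.spot_point("wrist",n): print(n,np.round(d['conf'],2),np.round(d['uv'],1),np.round(atz(c,d['uv'],z,s),4))
E
```

```text
clock: 8.62
tcp_pos: [0.4614, 0.0212, 0.1642]
eef_rot: [[-0.257, 0.966, 0.015], [0.966, 0.257, -0.012], [-0.016, 0.011, -1.0]]
force: [0.8, -0.1, -0.9]
grip_width: 0.0371
pot_rim 0.66 [280.9 129.1] [0.4702 0.0831 0.058 ]
pot_in 0.7 [273.4 126.3] [0.4677 0.0823 0.005 ]
```

View pics/w5.png

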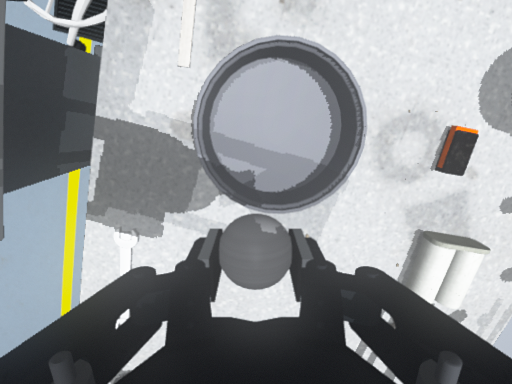

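The wrist view shows the pot's rim centred at about (280,125), its floor at (273,126), and the ball still held. I'll move above it and lower.

```bash
python3 -m jog '[[[0.02,0.008,0],0],[[0.02,0.008,0],0],[[0.018,0.0075,0],0],[[0,0,0.02],0],[[0,0,0.03],0],[[0,0,0.03],0],[[0,0,0.025],0],[[0,0,0.013],0],[[0,0,0.0],0]]'; python3 - <<'E'
from h import *
s,c=snap("wrist","w6");s,c=snap("side","s6")
E
```

```text
clock: 9.9
tcp_pos: [0.4767, 0.0764, 0.0437]
eef_rot: [[-0.244, 0.969, 0.02], [0.97, 0.245, -0.013], [-0.018, 0.017, -1.0]]
force: [-0.2, -0.6, -1.4]
grip_width: 0.0369
```

View pics/w6.png

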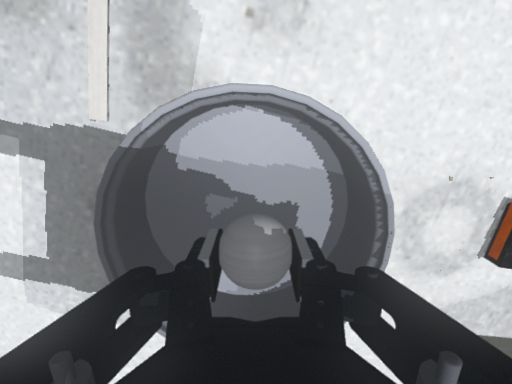

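View pics/s6.png

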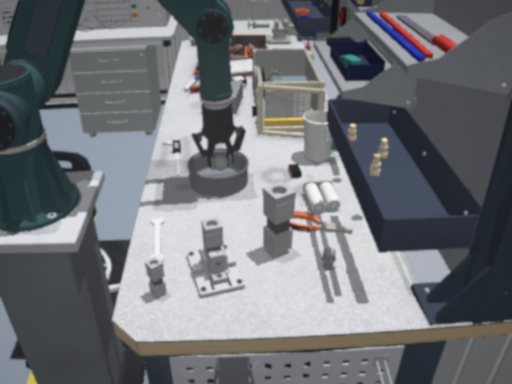

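The fingers and ball are inside the pot mouth, clear of the wall. I'll correct sideways and lower slowly, watching the force.

```bash
python3 -m jog '[[[0.0083,-0.0058,0.008],0],[[0,0,0.008],0],[[0,0,0.005],0],[[0,0,0],0]]'; python3 -m jog '[[[0,0,0.003],0],[[0,0,0.003],0],[[0,0,0],0]]'
```

```text
clock: 10.5
tcp_pos: [0.4712, 0.0837, 0.0238]
eef_rot: [[-0.245, 0.969, 0.026], [0.969, 0.245, -0.013], [-0.019, 0.022, -1.0]]
force: [0.6, -0.3, -1.4]
grip_width: 0.0374
clock: 10.88
tcp_pos: [0.4718, 0.0836, 0.0176]
eef_rot: [[-0.245, 0.969, 0.027], [0.969, 0.245, -0.013], [-0.019, 0.023, -1.0]]
force: [-0.6, 0.1, -1.8]
grip_width: 0.037
```

```bash
python3 -m jog '[[[0,0,0.0025],0],[[0,0,0],0]]'; python3 -m jog '[[[0,0,0.0015],0],[[0,0,0],0]]';
```

```text
clock: 11.12
tcp_pos: [0.4721, 0.0835, 0.015]
eef_rot: [[-0.245, 0.969, 0.027], [0.969, 0.245, -0.013], [-0.019, 0.023, -1.0]]
force: [0.1, -0.7, -0.1]
grip_width: 0.0376
clock: 11.38
tcp_pos: [0.4721, 0.0835, 0.0134]
eef_rot: [[-0.245, 0.969, 0.027], [0.969, 0.245, -0.013], [-0.019, 0.023, -1.0]]
force: [-0.2, 0.3, -1.6]
grip_width: 0.0373
```

```bash
python3 -m jog '[[[0,0,0.001],0],[[0,0,0],0]]'; python3 -m jog '[[[0,0,0.001],0],[[0,0,0],0]]';python3 -c "
from h import *
print(read_state()['force']);s,c=snap('wrist','w7')"
```

```text
clock: 11.62
tcp_pos: [0.4723, 0.0835, 0.0124]
eef_rot: [[-0.245, 0.969, 0.027], [0.969, 0.245, -0.013], [-0.019, 0.023, -1.0]]
force: [-0.9, 0.0, -2.2]
grip_width: 0.0371
clock: 11.88
tcp_pos: [0.4723, 0.0834, 0.0123]
eef_rot: [[-0.245, 0.969, 0.028], [0.969, 0.245, -0.013], [-0.019, 0.024, -1.0]]
force: [-0.9, -0.9, 1.6]
grip_width: 0.0375
[-0.87752529 -0.87499548  1.63919618]
```

View pics/w7.png

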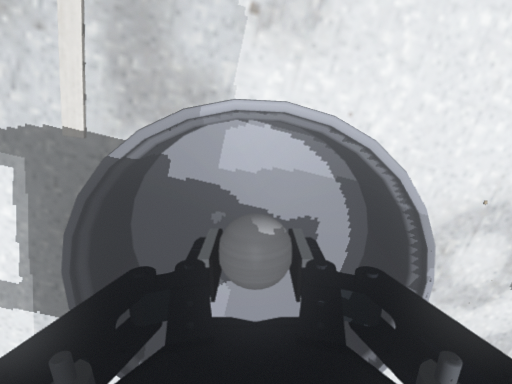

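```bash
python3 -m jog '[[[0,0,0.0007],0],[[0,0,0],0]]'
```

```text
clock: 12.18
tcp_pos: [0.4723, 0.0834, 0.0123]
eef_rot: [[-0.245, 0.969, 0.028], [0.969, 0.245, -0.013], [-0.02, 0.024, -1.0]]
force: [-0.5, 0.8, 1.5]
grip_width: 0.0372
```

The ball is resting on the floor: z stays put and the force has gone positive. I'll open to 60 mm.

```bash
python3 -m jog '[[[0,0,0],0],[[0,0,0],0],[[0,0,0],0],[[0,0,0],0]]' 0.4; python3 -c "
from h import *
s,c=snap('wrist','w8')"
```

```text
clock: 12.68
tcp_pos: [0.4728, 0.0834, 0.012]
eef_rot: [[-0.245, 0.969, 0.029], [0.969, 0.245, -0.013], [-0.02, 0.025, -1.0]]
force: [-0.4, 0.5, 0.3]
grip_width: 0.0597
```

View pics/w8.png

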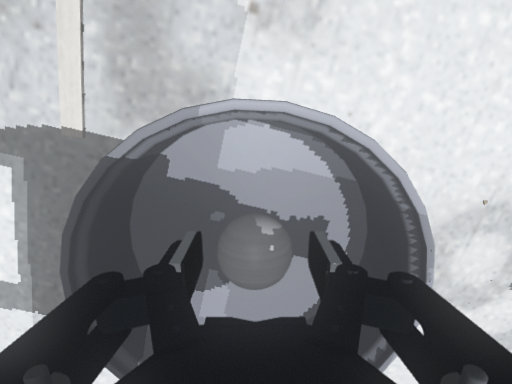

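The ball is free and stays put at (255,250). I'll retract straight up and go back towards the post.

```bash
python3 -m jog '[[[0,0,-0.01],0],[[0,0,-0.02],0],[[0,0,-0.03],0],[[0,0,-0.035],0],[[0,0,-0.04],0],[[0,0,-0.03],0],[[0,0,-0.01],0],[[0,0,0],0]]' 0.4; python3 - <<'E'
from h import *
s,c=snap('wrist','w9')
R=s['eef_rot'];print(np.degrees(np.arctan2(R[1,0],R[0,0])), R.T@(np.array([.4637,-.2705,.20])-s['tcp_pos']))
E
```

```text
clock: 13.72
tcp_pos: [0.4666, 0.0859, 0.1954]
eef_rot: [[-0.245, 0.969, 0.03], [0.969, 0.245, -0.013], [-0.02, 0.025, -0.999]]
force: [-0.2, -0.3, -0.8]
grip_width: 0.06
104.1780614162294 [-3.44819104e-01 -9.00985041e-02 -8.58154017e-05]
```

View pics/w9.png

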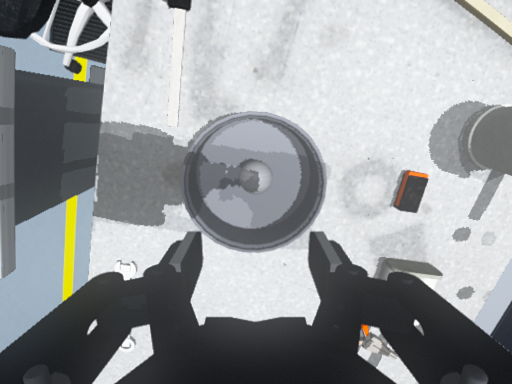

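```bash
python3 -m jog '[[[-0.03,-0.008,0],-0.012],[[-0.045,-0.0118,0],0],[[-0.05,-0.013,0],0],[[-0.05,-0.013,0],0],[[-0.05,-0.013,0],0],[[-0.05,-0.013,0],0],[[-0.04,-0.011,0],0],[[-0.02,-0.006,0],0],[[0,0,0],0],[[0,0,0],0]]' 0.6; python3 - <<'E'
from h import *
s,c=snap('wrist','w10')
R=s['eef_rot'];print(np.degrees(np.arctan2(R[1,0],R[0,0])), R.T@(np.array([.4637,-.2705,.20])-s['tcp_pos']))
for n,z in (("post_grip",.103),("clamp_base",0)):
    for d in viewer.spot_point("wrist",n): print(n,np.round(d['conf'],2),np.round(d['uv'],1),np.round(atz(c,d['uv'],z,s),4))
E
```

```text
clock: 15.02
tcp_pos: [0.4589, -0.2666, 0.1833]
eef_rot: [[-0.259, 0.966, 0.006], [0.966, 0.259, -0.0], [-0.002, 0.006, -1.0]]
force: [-0.0, -0.5, 0.3]
grip_width: 0.0685
104.99801791369576 [-0.0050308   0.00374042 -0.01671302]
post_grip 0.87 [442.5 184.7] [ 0.6131 -0.2107  0.103 ]
post_grip 0.72 [262.1 205.1] [ 0.4666 -0.2691  0.103 ]
post_grip 0.55 [143.3 220. ] [ 0.3686 -0.3099  0.103 ]
clamp_base 0.94 [254.6 181.3] [ 0.4616 -0.2739  0.    ]
```

View pics/w10.png

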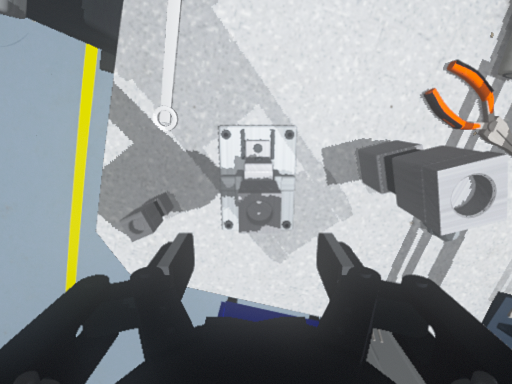

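```bash
python3 - <<'E'
from h import *
i=cv2.imread("pics/w10.png")[115:245,205:315]; cv2.imwrite("pics/w10c.png",cv2.resize(i,None,fx=6,fy=4.5,interpolation=cv2.INTER_CUBIC) if 0 else cv2.resize(i,None,fx=4.5,fy=4.5,interpolation=cv2.INTER_CUBIC))
s=read_state();c=viewer.capture("wrist");print(atz(c,(260.5,208),.124,s))
P=np.array([atz(c,p,.012,s) for p in((227,134),(288.5,134),(227,224.5),(287,224))]);print(P.round(4),P.mean(0))
E
```

```text
[ 0.46411136 -0.2654308   0.124     ]
[[ 0.4166 -0.2261  0.012 ]
 [ 0.4843 -0.2077  0.012 ]
 [ 0.4426 -0.3342  0.012 ]
 [ 0.5151 -0.314   0.012 ]] [ 0.46464769 -0.2704923   0.012     ]
```

View pics/w10c.png

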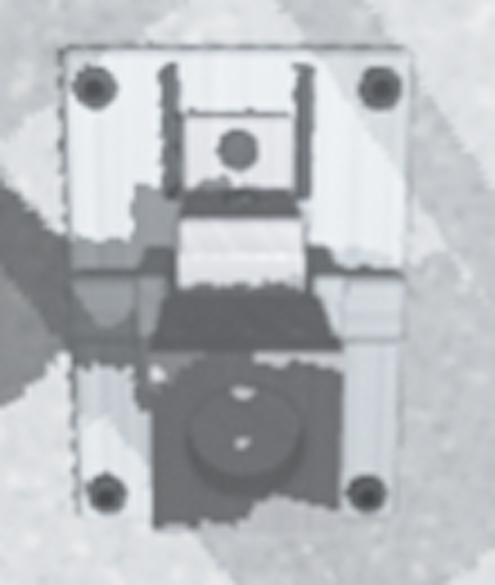

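The post head shows square to the tool, its centre at about (259,211). I'll descend onto it.

```bash
python3 -m jog '[[[-0.0046,0.004,0.01],0],[[0,0,0.02],0],[[0,0,0.02],0],[[0,0,0.005],0],[[0,0,0],0]]' 0.6; python3 - <<'E'
from h import *
s,c=snap('wrist','w11')
R=s['eef_rot'];print(np.degrees(np.arctan2(R[1,0],R[0,0])), R.T@(np.array([.464,-.270,.09])-s['tcp_pos']))
E
```

```text
clock: 15.85
tcp_pos: [0.4673, -0.2692, 0.1273]
eef_rot: [[-0.263, 0.965, 0.01], [0.965, 0.263, -0.003], [-0.005, 0.009, -1.0]]
force: [-0.1, -0.1, -0.1]
grip_width: 0.0682
105.24812898230492 [ 0.00034931 -0.00373814  0.0372417 ]
```

View pics/w11.png

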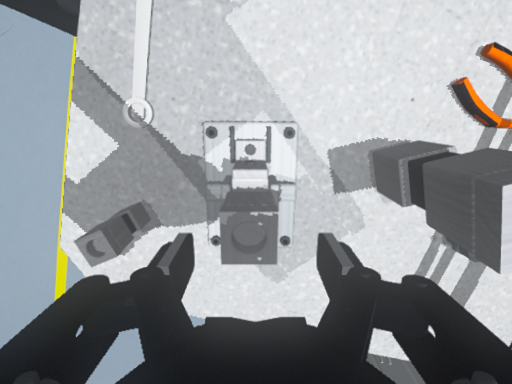

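```bash
python3 -m jog '[[[0.0003,-0.0035,0.01],0],[[0,-0.001,0.012],0],[[0,0,0.01],0],[[0,0,0.004],0],[[0,0,0],0]]' 0.6; python3 - <<'E'
from h import *
s,c=snap('wrist','w12')
R=s['eef_rot'];print(np.degrees(np.arctan2(R[1,0],R[0,0])), R.T@(np.array([.464,-.270,.09])-s['tcp_pos']))
E
```

```text
clock: 16.52
tcp_pos: [0.4636, -0.271, 0.0899]
eef_rot: [[-0.263, 0.965, 0.011], [0.965, 0.263, -0.004], [-0.007, 0.01, -1.0]]
force: [-0.4, 0.1, -0.4]
grip_width: 0.0683
105.23429805781791 [ 8.24843051e-04  6.22084535e-04 -7.18124515e-05]
```

View pics/w12.png

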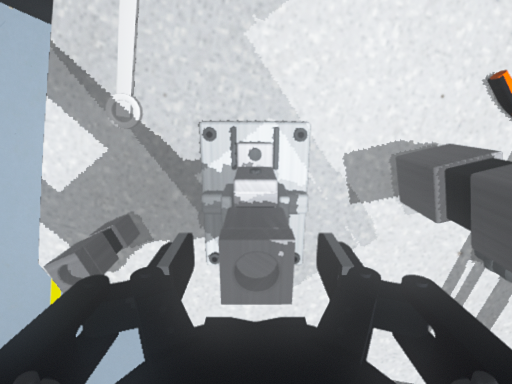

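The post head (256,265) is centred between the pads, so I'm closing on it.

```bash
python3 -m jog '[[[0,0,0],0],[[0,0,0],0],[[0,0,0],0],[[0,0,0],0]]' -1;  python3 -m jog '[[[0.004,0,0],0],[[0.004,0,0],0],[[0.003,0,0.0005],0],[[0.003,0,0.0005],0]]'; python3 -c "
from h import *
s,c=snap('wrist','w13');s,c=snap('side','s13')"
```

```text
clock: 17.08
tcp_pos: [0.4641, -0.2714, 0.0908]
eef_rot: [[-0.263, 0.965, 0.013], [0.965, 0.263, -0.005], [-0.009, 0.011, -1.0]]
force: [0.5, -0.4, -1.8]
grip_width: 0.0331
clock: 17.58
tcp_pos: [0.4637, -0.2681, 0.0911]
eef_rot: [[-0.267, 0.963, 0.019], [0.963, 0.268, -0.025], [-0.029, 0.012, -1.0]]
force: [-2.6, -8.8, -1.8]
grip_width: 0.0331
```

View pics/w13.png

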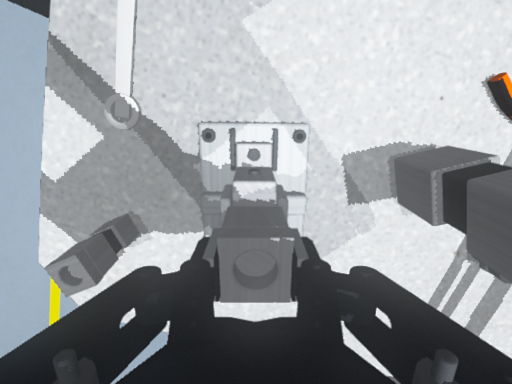

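```bash
python3 -m jog '[[[0.008,0,0.0005],0],[[0.008,0,0.0005],0]]'; python3 -c "
from h import *
print(read_state()['ft_torque'])"
```

```text
clock: 17.92
tcp_pos: [0.4624, -0.2612, 0.0916]
eef_rot: [[-0.27, 0.962, 0.026], [0.962, 0.271, -0.04], [-0.046, 0.014, -0.999]]
force: [-3.0, -15.6, -1.7]
grip_width: 0.0334
[-2.89491866  0.81520124 -0.16141227]
```

```bash
python3 -m jog '[[[0.008,0,0.001],0],[[0.008,0,0.001],0]]'; python3 -c "
from h import *
print(read_state()['ft_torque']); s,c=snap('wrist','w14');s,c=snap('side','s14')
cv2.imwrite('pics/s14c.png',cv2.resize(c['color'][190:310,150:270,::-1],None,fx=4.5,fy=4.5,interpolation=cv2.INTER_CUBIC))"
```

```text
clock: 18.18
tcp_pos: [0.4611, -0.2553, 0.0917]
eef_rot: [[-0.274, 0.961, 0.032], [0.96, 0.275, -0.058], [-0.065, 0.015, -0.998]]
force: [-4.2, -15.6, 2.3]
grip_width: 0.0334
[-3.20450982  1.0728466  -0.38743037]
```

View pics/w14.png

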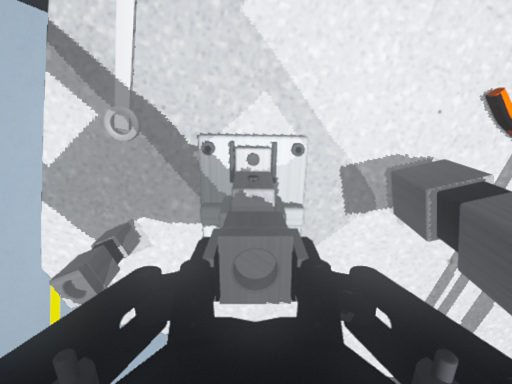

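View pics/s14c.png

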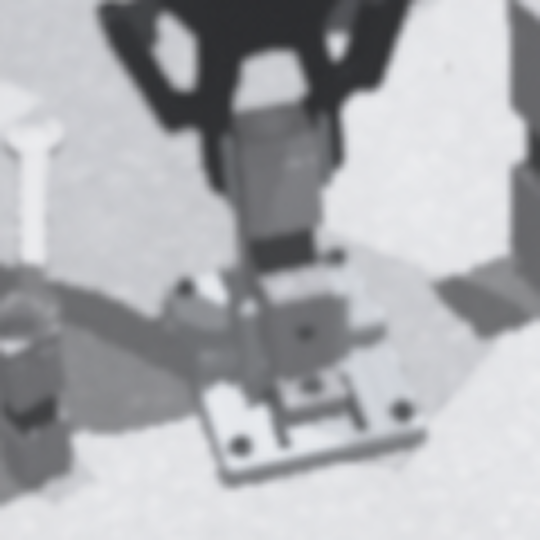

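```bash
cat > jaw.py <<'E'
from h import *
import sys
f=sys.argv[1]
s,c=snap('wrist',f)
i=c['color'][110:200,185:325,::-1]; cv2.imwrite(f'pics/{f}c.png',cv2.resize(i,None,fx=5,fy=5,interpolation=cv2.INTER_CUBIC))
print(s['clock'],s['tcp_pos'].round(4) if hasattr(s['tcp_pos'],'round') else s['tcp_pos'])
import pickle; pickle.dump((s,c),open(f'pics/{f}.pkl','wb'))
E
python3 jaw.py w15
```

```text
18.275 [ 0.4609 -0.2547  0.0917]
```

View pics/w15c.png

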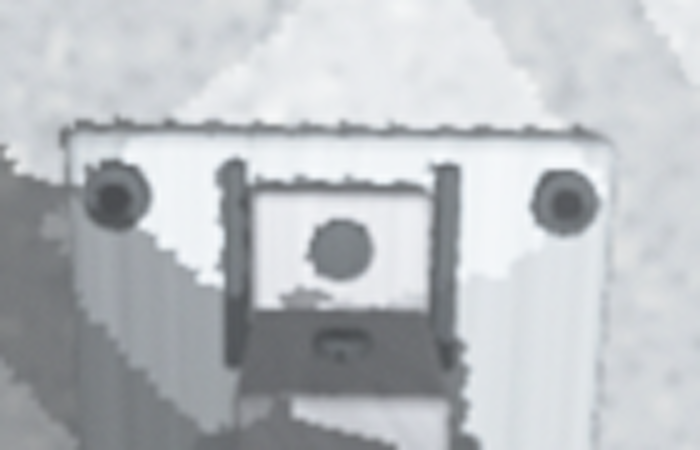

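```bash
python3 - <<'E'
import cv2
i=cv2.imread("pics/w12.png")[110:200,185:325]; cv2.imwrite("pics/w12c.png",cv2.resize(i,None,fx=5,fy=5,interpolation=cv2.INTER_CUBIC))
E
```

```text
(no output)
```

View pics/w12c.png

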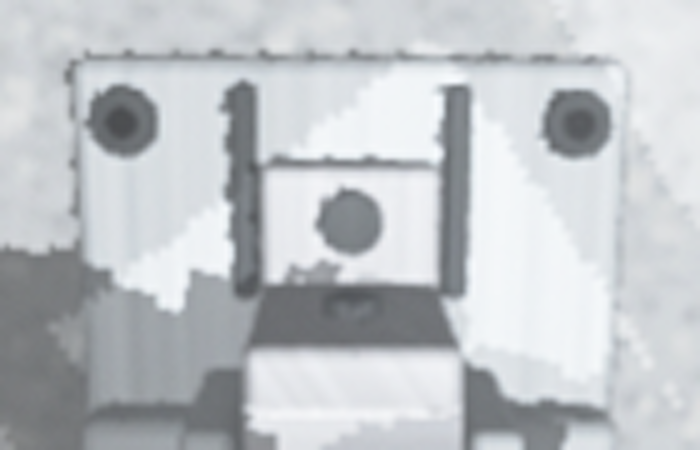

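Jaw a's rear edge is now 57 crop-px from the plate edge, against 105 before, so it has been pushed about 7 mm. Now I'll rock the other way.

```bash
python3 -m jog '[[[-0.007,0,-0.0006],0],[[-0.007,0,-0.0004],0],[[-0.007,0,0],0],[[-0.007,0,0],0]]'; python3 -m jog '[[[-0.008,0,0.0005],0],[[-0.008,0,0.0005],0]]'; python3 jaw.py w16
```

```text
clock: 18.82
tcp_pos: [0.4623, -0.2713, 0.0913]
eef_rot: [[-0.27, 0.963, 0.02], [0.962, 0.27, -0.037], [-0.041, 0.009, -0.999]]
force: [-0.4, 6.5, -0.4]
grip_width: 0.0335
clock: 19.08
tcp_pos: [0.4643, -0.2794, 0.0906]
eef_rot: [[-0.267, 0.964, 0.015], [0.963, 0.267, -0.023], [-0.026, 0.008, -1.0]]
force: [-0.6, 13.2, 14.8]
grip_width: 0.0331
19.075 [ 0.4643 -0.2794  0.0906]
```

View pics/w16.png

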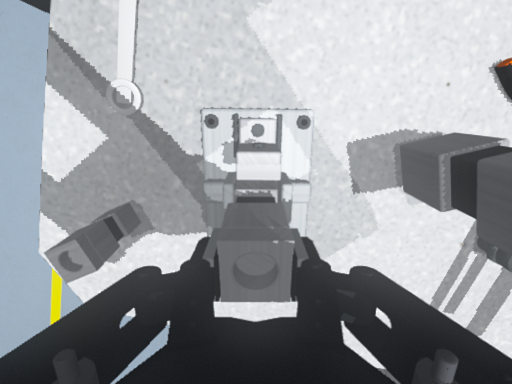

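```bash
python3 -m jog '[[[-0.008,0,-0.0005],0],[[-0.008,0,0],0]]'; python3 -m jog '[[[-0.008,0,0],0]]';python3 jaw.py w17; python3 -c "
from h import *
s,c=snap('side','s17')
cv2.imwrite('pics/s17c.png',cv2.resize(c['color'][190:310,150:270,::-1],None,fx=4.5,fy=4.5,interpolation=cv2.INTER_CUBIC))"
```

```text
clock: 19.38
tcp_pos: [0.4657, -0.2856, 0.0903]
eef_rot: [[-0.264, 0.964, 0.008], [0.965, 0.264, -0.006], [-0.008, 0.007, -1.0]]
force: [0.3, 13.2, 8.1]
grip_width: 0.0331
clock: 19.5
tcp_pos: [0.4664, -0.2883, 0.0899]
eef_rot: [[-0.262, 0.965, 0.005], [0.965, 0.262, 0.004], [0.002, 0.006, -1.0]]
force: [-1.0, 12.7, 7.6]
grip_width: 0.033
19.5 [ 0.4664 -0.2883  0.0899]
```

View pics/s17c.png

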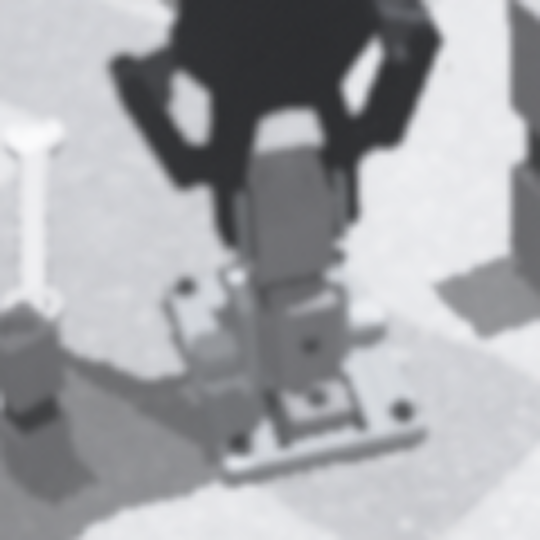

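View pics/w17.png

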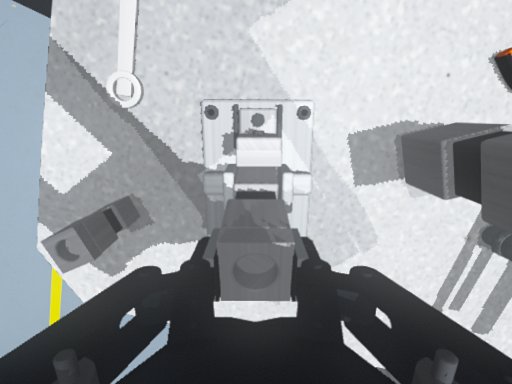

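```bash
python3 - <<'E'
from h import *
c=viewer.capture("side")
g=lambda u,v,z:atz(c,(150+u/4.5,190+v/4.5),z)
a,b=g(312,385,.018),g(317,398,.018);print(a,b,np.linalg.norm(a-b))
# front edge of plate, for range
P0=np.array([.464,-.2705,0]);y=np.array([-.259,.966,0])
print(proj(c,[P0+y*t+np.array([0,0,.018]) for t in(-.035,-.040,-.045,-.05)]))
for f in('s14','s17'):
    i=cv2.imread(f'pics/{f}.png')[260:300,190:250];cv2.imwrite(f'pics/{f}d.png',cv2.resize(i,None,fx=12,fy=12,interpolation=cv2.INTER_CUBIC))
a=cv2.imread('pics/s14d.png');b=cv2.imread('pics/s17d.png')
cv2.imwrite('pics/cmp.png',cv2.resize(np.hstack([a,b]),(800,267),interpolation=cv2.INTER_AREA))
E
```

```text
[ 0.47408994 -0.30007964  0.018     ] [ 0.47628824 -0.30844462  0.018     ] 0.008649019755071615
[[218.79917069 277.04472507]
 [219.45219461 278.71935731]
 [220.11065971 280.40728414]
 [220.77462639 282.10864319]]
```

View pics/cmp.png

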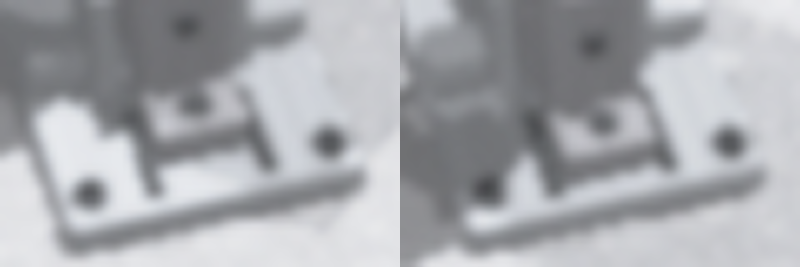

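Jaw b's dot moved about 20 px at 6.7x magnification between the two pictures, so about 8 mm, and jaw a stayed out. I'll bring the post back upright over its foot.

```bash
python3 -m jog '[[[0.006,0,0],0],[[0.006,0,0],0],[[0.006,0,0],0],[[0.003,0,0],0]]';python3 -m jog '[[[0.002,0,0],0],[[0,0,0],0]]'; python3 jaw.py w18; python3 -c "
from h import *
s,c=snap('side','s18')
cv2.imwrite('pics/s18c.png',cv2.resize(c['color'][190:310,150:270,::-1],None,fx=4.5,fy=4.5,interpolation=cv2.INTER_CUBIC))"
```

```text
clock: 20.15
tcp_pos: [0.4645, -0.2755, 0.0915]
eef_rot: [[-0.266, 0.964, 0.013], [0.964, 0.267, -0.013], [-0.016, 0.009, -1.0]]
force: [-0.3, -7.6, -6.4]
grip_width: 0.0332
clock: 20.4
tcp_pos: [0.4646, -0.2759, 0.0914]
eef_rot: [[-0.267, 0.963, 0.014], [0.963, 0.268, -0.017], [-0.02, 0.009, -1.0]]
force: [-0.4, -1.0, -2.5]
grip_width: 0.0335
20.4 [ 0.4646 -0.2759  0.0914]
```

View pics/s18c.png

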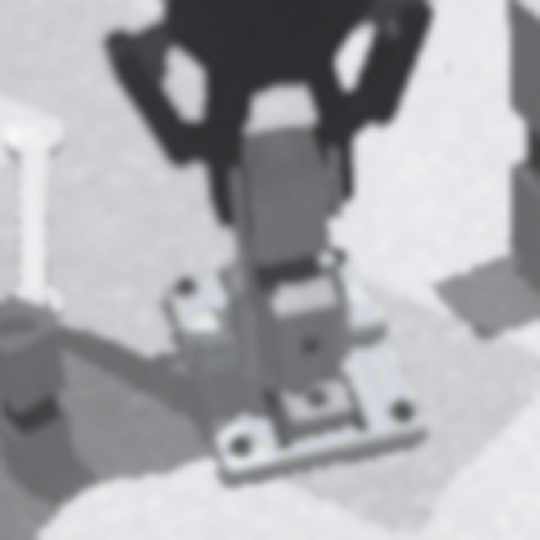

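View pics/w18.png

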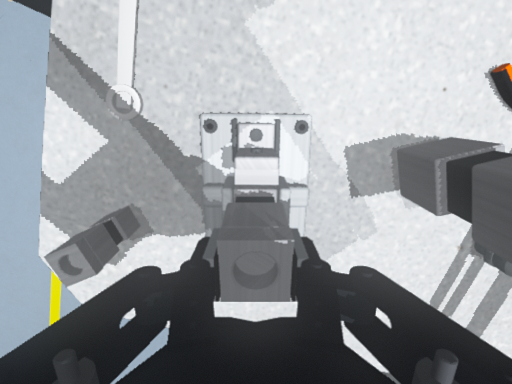

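```bash
python3 -m jog '[[[0.006,0,0],0],[[0.005,0,0],0],[[0,0,0],0]]'
```

```text
clock: 20.88
tcp_pos: [0.4632, -0.2688, 0.0922]
eef_rot: [[-0.269, 0.963, 0.017], [0.963, 0.269, -0.024], [-0.028, 0.01, -1.0]]
force: [-0.6, -1.6, -4.4]
grip_width: 0.0332
```

```bash
python3 -m jog '[[[0,0,-0.004],0],[[0,0,-0.006],0],[[0,0,-0.006],0]]'; python3 jaw.py w19;python3 -c "
from h import *
s,c=snap('side','s19')
cv2.imwrite('pics/s19c.png',cv2.resize(c['color'][190:310,150:270,::-1],None,fx=4.5,fy=4.5,interpolation=cv2.INTER_CUBIC))"
```

```text
clock: 21.25
tcp_pos: [0.4621, -0.2668, 0.1083]
eef_rot: [[-0.268, 0.963, 0.016], [0.963, 0.269, -0.021], [-0.024, 0.009, -1.0]]
force: [0.1, -2.2, -2.8]
grip_width: 0.0331
21.25 [ 0.4621 -0.2668  0.1083]
```

View pics/s19c.png

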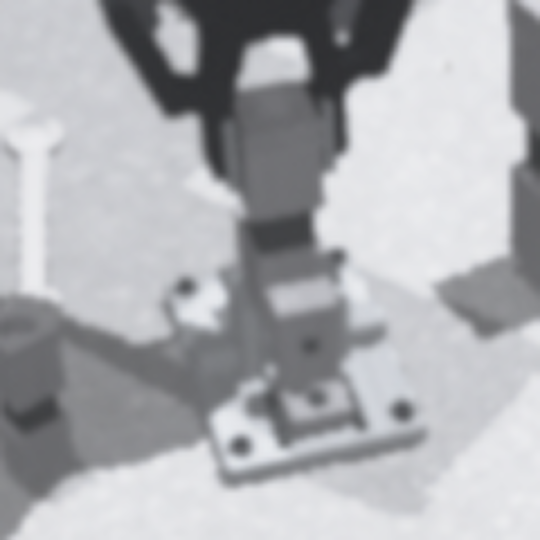

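The post is rising freely, with only its weight on the wrist. Lifting on.

```bash
python3 -m jog '[[[-0.0005,0.0003,-0.012],0],[[-0.0005,0.0003,-0.016],0],[[-0.0005,0.0003,-0.016],0],[[-0.0005,0.0003,-0.016],0],[[-0.0005,0.0003,-0.012],0],[[0,0,-0.005],0],[[0,0,0],0],[[0,0,0],0]]'; python3 jaw.py w20;python3 -c "
from h import *
s,c=snap('side','s20');s,c=snap('scene','sc20')"
```

```text
clock: 22.35
tcp_pos: [0.4621, -0.2654, 0.1904]
eef_rot: [[-0.268, 0.963, 0.015], [0.963, 0.268, -0.019], [-0.022, 0.009, -1.0]]
force: [0.7, -0.6, -3.2]
grip_width: 0.0332
22.35 [ 0.4621 -0.2654  0.1904]
```

View pics/s20.png

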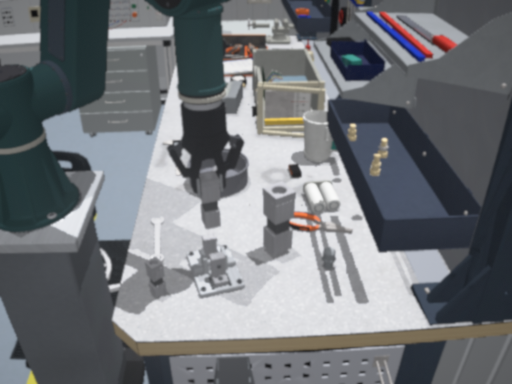

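View pics/sc20.png

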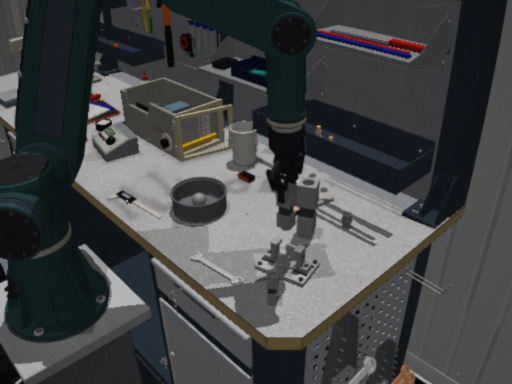

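View pics/w20.png

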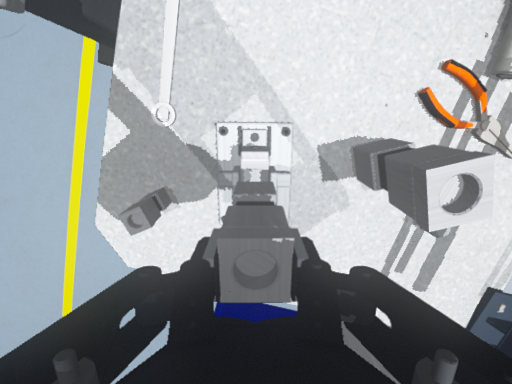

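```bash
python3 - <<'E'
from h import *
a=viewer.capture("side");b=viewer.capture("scene")
for n in("post_foot","post_grip"):
    for k,c in(("side",a),("scene",b)): print(n,k,[(d['uv'],round(d['conf'],2)) for d in viewer.spot_point(k,n)])
s=read_state();
P=[.464,-.2705,.111];G=[.464,-.2705,.202]
print(proj(a,[P,G]),proj(b,[P,G]),s['joint_velocities'])
A=cv2.resize(a['color'][150:250,170:270,::-1],(400,400),interpolation=cv2.INTER_CUBIC);B=cv2.resize(b['color'][160:260,250:350,::-1],(400,400),interpolation=cv2.INTER_CUBIC)
cv2.imwrite("pics/f.png",np.hstack([A,B]))
E
```

```text
post_foot side [([212.5, 226.1], 0.77), ([277.8, 249.6], 0.73), ([158.6, 294.1], 0.64)]
post_foot scene [([306.3, 233.2], 0.85), ([287.6, 227.4], 0.58), ([272.4, 304.0], 0.58)]
post_grip side [([277.9, 200.9], 0.9), ([153.8, 264.1], 0.8), ([210.6, 186.7], 0.78)]
post_grip scene [([273.3, 277.7], 0.8), ([306.5, 190.9], 0.66), ([199.0, 209.1], 0.63), ([283.7, 195.5], 0.61), ([248.7, 175.9], 0.25)]
[[212.23037833 228.75563942]
 [209.95719593 188.44633484]] [[288.27424132 228.6546421 ]
 [289.08618798 194.64089961]] [ 5.03645872e-04 -2.80556983e-03 -2.87289269e-03 -6.52801007e-04
 -2.71616791e-04  3.63612053e-05]
```

View pics/f.png

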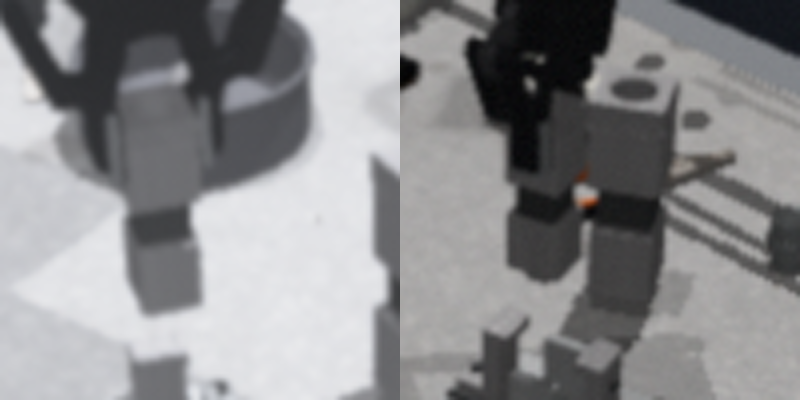

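```bash
python3 - <<'E'
from h import *
a=viewer.capture("side");b=viewer.capture("scene")
F=cross([ray(a,(212.5,226.1)),ray(b,(287.6,227.4))]);G=cross([ray(a,(210.6,186.7)),ray(b,(283.7,195.5))])
v=G-F;print(F,G,v,np.degrees(np.arccos(v[2]/np.linalg.norm(v))))
# scene edge slopes of held post vs expected vertical
P=np.array([.464,-.2705,.111])
for t in (0,.1,-.1,.2):
    d=np.array([-.259*np.sin(t),.966*np.sin(t),np.cos(t)])
    q=proj(b,[P,P+.1*d]);r=proj(a,[P,P+.1*d]);print(t,(q[1]-q[0]).round(1),(r[1]-r[0]).round(1))
i=cv2.resize(b['color'][170:240,265:325,::-1],(600,600*70//60),interpolation=cv2.INTER_CUBIC)[:600];i=cv2.convertScaleAbs(i,alpha=1.8);cv2.imwrite("pics/f2.png",i)
E
```

```text
[ 0.46441384 -0.26755487  0.11391199] [ 0.46418849 -0.25377255  0.19366059] [-0.00022536  0.01378232  0.0797486 ] 9.806408773671588
0 [  0.9 -37.5] [ -2.5 -44.5]
0.1 [ -3.2 -38.6] [ -3.8 -47.1]
-0.1 [  5.  -36.1] [ -1.2 -41.5]
0.2 [ -7.1 -39.2] [ -5.  -49.1]
```

View pics/f2.png

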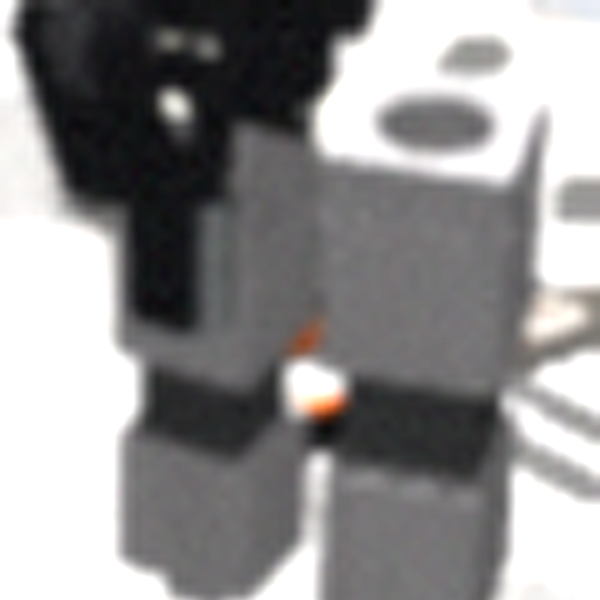

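```bash
python3 - <<'E'
from h import *
b=viewer.capture("scene");a=viewer.capture("side")
s=read_state();R=s['eef_rot'];g=np.array(s['tcp_pos'])-.015*R[:,2]  # near post_grip
ex=np.array([.966,.259,0]);ey=np.array([-.259,.966,0]);ez=np.array([0,0,1.])
out=[]
for t in(-.12,0,.12):
    Y=ey*np.cos(t)-ez*np.sin(t);Z=ez*np.cos(t)+ey*np.sin(t)
    row=[]
    for c,(u,v) in((a,(180,160)),(b,(258,165))):
        im=cv2.resize(c['color'][v:v+75,u:u+65,::-1],None,fx=4,fy=4,interpolation=cv2.INTER_CUBIC)
        for (z0,z1,hx,hy) in((-25,21,17,17),(-85,-46,17,17)):
            for X in(-1,1):
                for W in(-1,1):
                    q=proj(c,[g+(ex*X*hx+Y*W*hy+Z*z)/1000 for z in(z0,z1)])
                    q=((q-[u,v]+.5)*4).astype(int); cv2.line(im,tuple(map(int,q[0])),tuple(map(int,q[1])),(0,0,255),1)
        row.append(im)
    out.append(np.vstack(row))
o=np.hstack(out);print(o.shape);cv2.imwrite("pics/ov.png",o)
E
```

```text
(600, 780, 3)
```

View pics/ov.png

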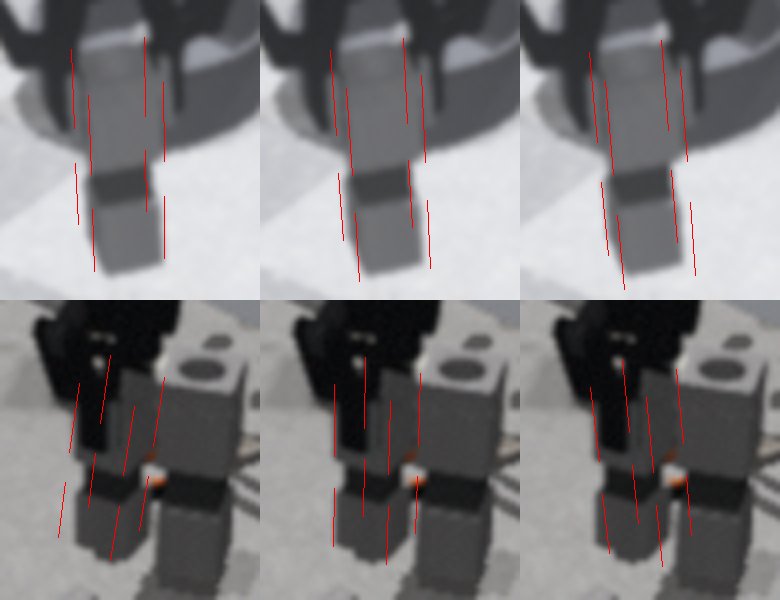

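The overlay at zero tilt fits in both views, with the foot about 11 cm up over the base. The scene view shows the ball on the pot floor at (199,200). Handing in.

```bash
python3 -c "
from rig import order; print(order.close_job())"
```

```text
the job is handed in; nothing more can be done
None
```

I finished the job and handed it in at about 22.5 s of the 51 s allowed. No verdict is reported back.

- **Ball:** I lifted it off the post and lowered it into the pot until the wrist force changed sign, at about 1.5 N. I released it at 60 mm opening. The last scene picture shows it lying on the pot floor.
- **Rocking:** I gripped the post head across the base's x axis and rocked it about 17 mm to each side, with 13–16 N sideways at the wrist. From the pictures jaw a moved about 7 mm and jaw b about 8 mm (rough readings; 3 mm was needed). The post then came up freely, with only its weight on the wrist.
- **Final pose:** The post is in the grip (33 mm width, −3.2 N vertical force) and still. Its foot is about 0.11 m above the base's origin and a few millimetres off centre. An upright model overlaid on both camera views fits at zero tilt.

**Disagreement:** triangulating the networks' foot and head points gave a tilt of 9.8° (limit about 11.5°). I put that down to the scene camera's head point, where the gripper hides part of the head. The overlay, the edges in the scene picture and the side-view points all agree with upright. I had no direct reading of the jaw joints or the contact forces.

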